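Clear, load and count the specimen carrier

TASK

First clear the stapler off the wooden carrier and take the paperweight out of the way of the counter's lever, putting both in the grey desk tray. Then set every small specimen jar upright in a well of its own in the carrier, and last count the carrier by swinging the counter's lever to its stop and letting it spring back. Leave the other things on the desk where they are.

Things in the scene. Friction and masses are not known exactly. Their poses are not given: they have to be found in the camera images.
- stapler_grip (a point): Black desk stapler on a dark steel base, 145 long (its own x) x 40 wide x 56 high, 280 g, lying right way up across the wooden carrier. The point is the middle of its black upper arm, 40 above its underside; the arm there is 30 wide (along its y), from 26 to 56 above the underside; the base below is 40 wide and 14 high.
- weight_knob (a point): Steel paperweight, 280 to 460 g: round foot 60 in diameter and 20 high, thin stem, knob 25 in diameter from 35 to 59 above the underside. The point is the knob's centre, 46 above the underside. It stands on the desk in the way of the counter's lever.
- tray: Open grey plastic desk tray, fixed to the desk, 250 (its x) x 210 (its y) outside, rim 35 high, walls and floor 4 thick. Origin: centre of its underside.
- carrier: Wooden carrier block with six round wells, fixed to the desk, 155 (its x) x 185 (its y) x 20 high. Wells at x = -42.5 and 42.5, y = -60, 0 and 60. Origin: centre of its underside.
- lever (a joint): Sprung lever of the stroke counter (grey box 90 x 110 x 50 with a row of number windows on top, fixed to the desk). It is level and turns about an upright pivot in front of the box: 0 at rest, 1.0 rad at its stop, growing counter-clockwise seen from above. A spring pushes it back to 0: about 1.7 N at the post at rest, 5 N at the stop.
- lever_post (a point): Top of the upright post at the lever's free end: steel, 12 in diameter with an 18 ball knob around its top (topping out 87 above the desk), standing 44 clear of the arm; the point is 80 above the desk, 90 from the pivot. The arm itself lies 28 to 36 above the desk.
- lever_pivot (a point): The lever's upright pivot axis, 32 above the desk, on the front face of the counter's box. Its x axis points from the front into the box, so that the lever at 0 points 0.5 rad to the +y side of -x, and at its stop 0.5 rad to the -y side.
- carrier_hole0 (a point): Centre of the mouth of one well in the carrier, on its top face 20 above the desk: 48 in diameter, 12 deep, flat floor.
- carrier_hole1 (a point): Centre of the mouth of one well in the carrier, on its top face 20 above the desk: 48 in diameter, 12 deep, flat floor.
- carrier_hole2 (a point): Centre of the mouth of one well in the carrier, on its top face 20 above the desk: 48 in diameter, 12 deep, flat floor.
- carrier_hole3 (a point): Centre of the mouth of one well in the carrier, on its top face 20 above the desk: 48 in diameter, 12 deep, flat floor.
- carrier_hole4 (a point): Centre of the mouth of one well in the carrier, on its top face 20 above the desk: 48 in diameter, 12 deep, flat floor.
- carrier_hole5 (a point): Centre of the mouth of one well in the carrier, on its top face 20 above the desk: 48 in diameter, 12 deep, flat floor.
- jar0_center (a point): Small closed specimen jar, white with a steel lid, upright cylinder 42 in diameter and 50 high, 55 to 115 g; may be absent. The point is its centre, 25 above its underside; seated in a well it is 13 above the well's mouth.
- jar1_center (a point): Small closed specimen jar, white with a steel lid, upright cylinder 42 in diameter and 50 high, 55 to 115 g; may be absent. The point is its centre, 25 above its underside; seated in a well it is 13 above the well's mouth.
- jar2_center (a point): Small closed specimen jar, white with a steel lid, upright cylinder 42 in diameter and 50 high, 55 to 115 g; may be absent. The point is its centre, 25 above its underside; seated in a well it is 13 above the well's mouth.
- jar3_center (a point): Small closed specimen jar, white with a steel lid, upright cylinder 42 in diameter and 50 high, 55 to 115 g; may be absent. The point is its centre, 25 above its underside; seated in a well it is 13 above the well's mouth.
- jar4_center (a point): Small closed specimen jar, white with a steel lid, upright cylinder 42 in diameter and 50 high, 55 to 115 g; may be absent. The point is its centre, 25 above its underside; seated in a well it is 13 above the well's mouth.
- jar5_center (a point): Small closed specimen jar, white with a steel lid, upright cylinder 42 in diameter and 50 high, 55 to 115 g; may be absent. The point is its centre, 25 above its underside; seated in a well it is 13 above the well's mouth.

How it is judged (in metres and radians):
On the way, in this order (a step that is already met when the one before it is completed fails the run):
1. the stapler and the paperweight both lie released in the desk tray (x of stapler_grip in the frame of tray between -0.11 and 0.11 m and y of stapler_grip in the frame of tray between -0.095 and 0.095 m and z of each of stapler_grip, weight_knob in the frame of tray below 0.065 m and contact force between the fingers and stapler below 0.3 N and linear speed of each of stapler, weight below 0.03 m/s and x of weight_knob in the frame of tray between -0.11 and 0.11 m and y of weight_knob in the frame of tray between -0.095 and 0.095 m and contact force between the fingers and weight below 0.3 N), for 0.2 s.
2. every jar stands upright on the floor of a well (((horizontal distance between jar0_center and carrier_hole0 below 0.006 m and z of jar0_center in the frame of carrier_hole0 below 0.018 m) or (horizontal distance between jar0_center and carrier_hole1 below 0.006 m and z of jar0_center in the frame of carrier_hole1 below 0.018 m) or (horizontal distance between jar0_center and carrier_hole2 below 0.006 m and z of jar0_center in the frame of carrier_hole2 below 0.018 m) or (horizontal distance between jar0_center and carrier_hole3 below 0.006 m and z of jar0_center in the frame of carrier_hole3 below 0.018 m) or (horizontal distance between jar0_center and carrier_hole4 below 0.006 m and z of jar0_center in the frame of carrier_hole4 below 0.018 m) or (horizontal distance between jar0_center and carrier_hole5 below 0.006 m and z of jar0_center in the frame of carrier_hole5 below 0.018 m)) and angle between each of jar0_center, jar1_center, jar2_center, jar3_center, jar4_center, jar5_center's own z axis and vertical below 0.15 rad and linear speed of each of jar0, jar1, jar2, jar3, jar4, jar5 below 0.03 m/s and ((horizontal distance between jar1_center and carrier_hole0 below 0.006 m and z of jar1_center in the frame of carrier_hole0 below 0.018 m) or (horizontal distance between jar1_center and carrier_hole1 below 0.006 m and z of jar1_center in the frame of carrier_hole1 below 0.018 m) or (horizontal distance between jar1_center and carrier_hole2 below 0.006 m and z of jar1_center in the frame of carrier_hole2 below 0.018 m) or (horizontal distance between jar1_center and carrier_hole3 below 0.006 m and z of jar1_center in the frame of carrier_hole3 below 0.018 m) or (horizontal distance between jar1_center and carrier_hole4 below 0.006 m and z of jar1_center in the frame of carrier_hole4 below 0.018 m) or (horizontal distance between jar1_center and carrier_hole5 below 0.006 m and z of jar1_center in the frame of carrier_hole5 below 0.018 m)) and ((horizontal distance between jar2_center and carrier_hole0 below 0.006 m and z of jar2_center in the frame of carrier_hole0 below 0.018 m) or (horizontal distance between jar2_center and carrier_hole1 below 0.006 m and z of jar2_center in the frame of carrier_hole1 below 0.018 m) or (horizontal distance between jar2_center and carrier_hole2 below 0.006 m and z of jar2_center in the frame of carrier_hole2 below 0.018 m) or (horizontal distance between jar2_center and carrier_hole3 below 0.006 m and z of jar2_center in the frame of carrier_hole3 below 0.018 m) or (horizontal distance between jar2_center and carrier_hole4 below 0.006 m and z of jar2_center in the frame of carrier_hole4 below 0.018 m) or (horizontal distance between jar2_center and carrier_hole5 below 0.006 m and z of jar2_center in the frame of carrier_hole5 below 0.018 m)) and ((horizontal distance between jar3_center and carrier_hole0 below 0.006 m and z of jar3_center in the frame of carrier_hole0 below 0.018 m) or (horizontal distance between jar3_center and carrier_hole1 below 0.006 m and z of jar3_center in the frame of carrier_hole1 below 0.018 m) or (horizontal distance between jar3_center and carrier_hole2 below 0.006 m and z of jar3_center in the frame of carrier_hole2 below 0.018 m) or (horizontal distance between jar3_center and carrier_hole3 below 0.006 m and z of jar3_center in the frame of carrier_hole3 below 0.018 m) or (horizontal distance between jar3_center and carrier_hole4 below 0.006 m and z of jar3_center in the frame of carrier_hole4 below 0.018 m) or (horizontal distance between jar3_center and carrier_hole5 below 0.006 m and z of jar3_center in the frame of carrier_hole5 below 0.018 m)) and ((horizontal distance between jar4_center and carrier_hole0 below 0.006 m and z of jar4_center in the frame of carrier_hole0 below 0.018 m) or (horizontal distance between jar4_center and carrier_hole1 below 0.006 m and z of jar4_center in the frame of carrier_hole1 below 0.018 m) or (horizontal distance between jar4_center and carrier_hole2 below 0.006 m and z of jar4_center in the frame of carrier_hole2 below 0.018 m) or (horizontal distance between jar4_center and carrier_hole3 below 0.006 m and z of jar4_center in the frame of carrier_hole3 below 0.018 m) or (horizontal distance between jar4_center and carrier_hole4 below 0.006 m and z of jar4_center in the frame of carrier_hole4 below 0.018 m) or (horizontal distance between jar4_center and carrier_hole5 below 0.006 m and z of jar4_center in the frame of carrier_hole5 below 0.018 m)) and ((horizontal distance between jar5_center and carrier_hole0 below 0.006 m and z of jar5_center in the frame of carrier_hole0 below 0.018 m) or (horizontal distance between jar5_center and carrier_hole1 below 0.006 m and z of jar5_center in the frame of carrier_hole1 below 0.018 m) or (horizontal distance between jar5_center and carrier_hole2 below 0.006 m and z of jar5_center in the frame of carrier_hole2 below 0.018 m) or (horizontal distance between jar5_center and carrier_hole3 below 0.006 m and z of jar5_center in the frame of carrier_hole3 below 0.018 m) or (horizontal distance between jar5_center and carrier_hole4 below 0.006 m and z of jar5_center in the frame of carrier_hole4 below 0.018 m) or (horizontal distance between jar5_center and carrier_hole5 below 0.006 m and z of jar5_center in the frame of carrier_hole5 below 0.018 m))), for 0.2 s.
3. the counter's lever is swung to its stop (beyond 0.93 of 1.0 rad) (value of joint lever above 0.93 rad).
4. the lever has sprung back (below 0.08 rad) (value of joint lever below 0.08 rad), for 0.2 s.
At the end, for the whole second after the job is handed in: Every jar present is upright (0.15 rad) on the floor of a well, within 6 mm of its centre; stapler and paperweight rest released inside the desk tray, their points under 65 mm above its underside; the lever is back below 0.08 rad (all of step 1 and all of step 2 and value of joint lever below 0.08 rad); the robot touches nothing.
It fails at once if another thing on the desk (mug, pen cup, glue bottle, tin, eraser, padlock, notebook) is shoved more than 5 cm (distance of any of mug, pencup, glue, tin, eraser, padlock, notebook from where it was at the start of the episode above 0.05 m).
It fails at once if the mug, pen cup, glue bottle or tin is tipped over (angle between any of mug, pencup, glue, tin's own z axis and vertical above 0.5 rad).
Of jar0, jar1, jar2, jar3, jar4, jar5 only 4 to 6 are there at a start; the rules pass over those that are not, and their reading is None.
At some moment in a run one of jar0, jar1, jar2, jar3, jar4, jar5, weight may be knocked a few centimetres aside while the robot is not near it.
It also fails if it takes over 192 s, if anything falls off the work surface, if the arm or the gripper's body presses on something with over 40 N, if the wrist force passes 120 N, or if a joint passes its speed limit or range.

ROBOT

A 7-joint arm with a two-finger parallel gripper is mounted at the origin on the work surface. World frame = base frame: x ahead of the robot, y to its left, z up, the work surface at z = 0. Lengths are in m, angles in degrees, forces in N, time in s.
With the tool pointing down it reaches from about 0.425 to 0.875 m from the base axis. Payload 4.7 kg.
Tool frame: the origin (TCP) lies at the very end of the fingers, on their centre line; the grasp point (between the pads) lies 19 mm behind it; z points along the fingers, y is the line along which they close (so a half turn about z gives the same grasp; the last joint's range is limited). The gripper opens to 87 mm and grips with 3 to 60 N. Pads are 19 mm wide; open, the fingers measure 117 mm over their backs; the gripper's body (75 mm by 190 mm) begins 51 mm behind the grasp point.
Start: joints at [-73.677, 18.392, -4.016, 83.108, 1.295, 78.541, -3.26], TCP at [0.174, 0.626, 0.223] pointing down, gripper open.
Joint ranges: [-163.93, 163.93], [-17.29, 119.83], [-79.2, 71.16], [3.27, 140.29], [-89.18, 269.18], [5.43, 117.66], [-154.24, 154.24]. Speed limits (degrees/s): [147.25, 147.25, 180, 180, 180, 180, 180].

INTERFACE

Orientations are given as [roll, pitch, yaw] about the fixed x, y, z axes, in that order (R = Rz(yaw) Ry(pitch) Rx(roll)).
In Python, from cell import telemetry, cams, env gives the robot as it stands.
- The arm moves only by the tool arm_command, never from a script. Its argument "series" is text: rows parted by semicolons, each of 5 numbers parted by spaces: the shift along the tool's x, y, z in mm, then the turn about the tool's z in rad, then the closure in counts, from 0 (fully open) to 255 (shut). A call has 1 to 20 rows; each row shifts and turns the commanded pose from where the row before left it, along the tool's axes as they then stand; what a row does not reach is not made up. A row lasts 1/12 s, in which the tool goes at most 41.7 mm and 7.16 degrees, less where a joint would pass 70% of its speed; a pose out of reach is approached as far as the arm can. A call is refused whole if a number of a shift passes 41.7 or a number of a turn 0.125, either way. A call with a gripper value outside its range is refused whole. The fingers move at their own pace and stop on an object; "squeeze" is the grip in N (left out, the last holds). Time passes only in rows, so rows that do not move let the fingers close. It gives the time, the measured TCP pose, the force, the opening and the grip force at its end, in the units of the state.
- telemetry.get_obs(): the state, without advancing time (a new reading comes with each control period).
- cams.read_camera(name): name is "scene" or "top"; returns the picture (384x512x3 uint8, blue, green, red); there is no depth.
- cams.calibration(name): a dict with "K" (3x3 intrinsics, pixels), "origin" and "rotation" of the camera in the world. Camera axes: x right, y down, z forward; pixel columns grow to the right and rows downward; lengths in m; the calibration is good to about 2 mm. A picture is of the moment at which its call begins. calibration takes no time and is no camera call.
- env.sign_off(): hands the job in; it is judged then, once.
The state is a dict: "time_s": time; "qpos": joint angles; "joint_velocities": joint speeds; "effort": joint torques, N m; "tool_pos": TCP position; "tool_rot": TCP orientation; "force": force on the tool from outside, world axes, zero at the start; "wrist_torque": the same for the moment, N m; "grip_width": finger opening in m; "grasp_force": force on a finger pad.
Only numpy, scipy, OpenCV 4.12 (cv2) and the standard library are available. Lean on these libraries where they do the work, as an engineer would, in place of code of your own. Each camera call takes 0.05 s, during which the arm holds its last target. There are 200 camera calls.

## Working session

There is one attempt and no reset: what is moved stays moved. The work goes in short steps, Python scripts to look and compute and a tool call to move; the robot and the scene stay as the last step left them, time stands still between calls to the robot, and variables do not carry over. Pictures are saved under pics/ and viewed, at most 14 in all, crops included, and the job is handed in when it is done.

Besides the shell and the picture viewer there is one more tool, called after ">>>" as a command line: name --argument value ..., lists and objects as JSON in quotes. arm_command: Moves the arm, as the interface text tells. Its arguments: {"type":"object","properties":{"series":{"type":"string"},"squeeze":{"type":"number"}},"required":["series"]}

```bash
mkdir -p pics; ls; python3 - <<'E'
from cell import telemetry,cams
import cv2,numpy as np
np.set_printoptions(precision=4,suppress=True)
for n in("top","scene"):
    im=cams.read_camera(n); cv2.imwrite(f"pics/{n}0.png",im); 
    cv2.imwrite(f"pics/{n}0b.png",cv2.resize(im,(800,600),interpolation=cv2.INTER_CUBIC))
    c=cams.calibration(n); print(n,c)
o=telemetry.get_obs(); print(o)
E
```

```text
pics
top {'K': array([[394.3806,   0.    , 251.0122],
       [  0.    , 394.3806, 193.1175],
       [  0.    ,   0.    ,   1.    ]]), 'origin': array([0.4673, 0.    , 1.1662]), 'rotation': array([-175.0448,   -0.1193,  -90.7123])}
scene {'K': array([[422.4642,   0.    , 254.0686],
       [  0.    , 422.4642, 184.7434],
       [  0.    ,   0.    ,   1.    ]]), 'origin': array([1.2861, 0.5082, 0.6779]), 'rotation': array([-122.8898,   -0.0536,  126.681 ])}
{'time_s': 0.1, 'qpos': array([-73.6751,  18.4345,  -4.0153,  83.168 ,   1.2934,  78.541 ,
        -3.2602]), 'joint_velocities': array([-0.0156, -0.0195,  0.0332, -0.2398,  0.1178, -0.037 , -0.047 ]), 'effort': array([ -0.001 , -49.2572,  -0.4062, -31.3399,  -0.064 ,   0.0394,
         0.0001]), 'tool_pos': array([0.1738, 0.6258, 0.2216]), 'tool_rot': array([-179.9016,    0.004 ,  164.484 ]), 'force': array([ 0.2356,  0.0014, -0.3393]), 'wrist_torque': array([-0.0105, -0.0126,  0.025 ]), 'grasp_force': 0.0, 'grip_width': 0.08670570124152849}
```

View pics/top0b.png

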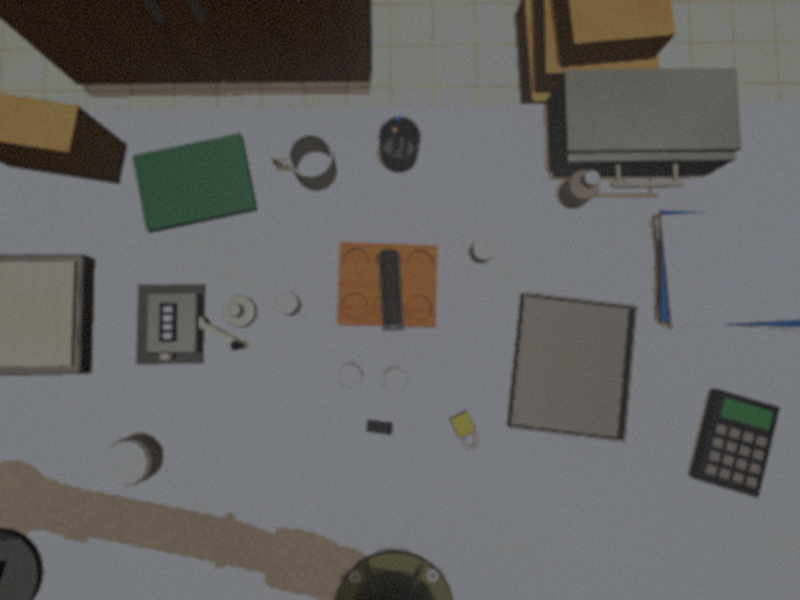

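View pics/scene0b.png

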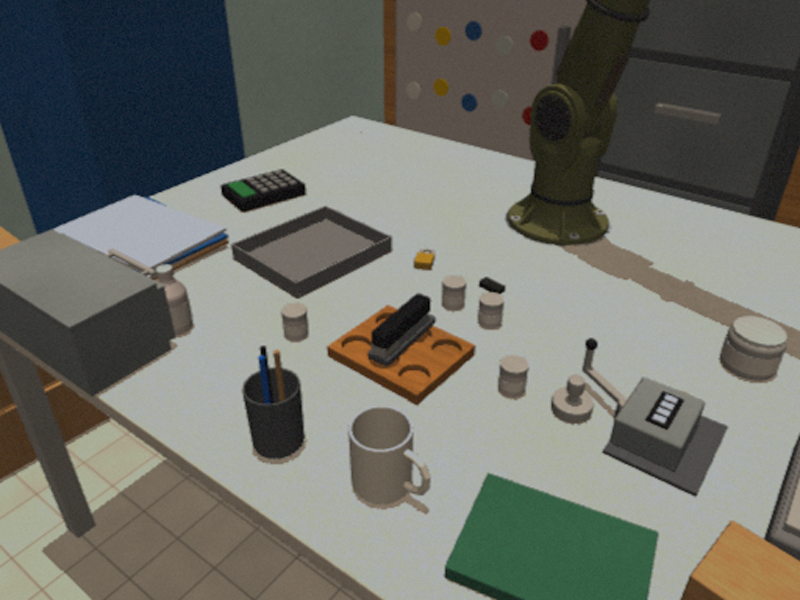

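```bash
cat > h.py <<'E'
import numpy as np,cv2
from scipy.spatial.transform import Rotation as R
from cell import cams,telemetry
C={n:cams.calibration(n) for n in("top","scene")}
def Rm(n): return R.from_euler("xyz",C[n]["rotation"],degrees=True).as_matrix()
def proj(n,p):
    q=(np.atleast_2d(p)-C[n]["origin"])@Rm(n); q=q@C[n]["K"].T
    return q[:,:2]/q[:,2:]
def ray(n,u,v): return Rm(n)@np.linalg.inv(C[n]["K"])@[u,v,1]
def px(n,u,v,z):
    d=ray(n,u,v);o=C[n]["origin"]; return o+d*(z-o[2])/d[2]
def crop(im,x0,y0,x1,y1,s,fn,contrast=True):
    c=im[y0:y1,x0:x1]
    if contrast: c=cv2.normalize(c,None,0,255,cv2.NORM_MINMAX)
    cv2.imwrite(fn,cv2.resize(c,None,fx=s,fy=s,interpolation=cv2.INTER_CUBIC))
E
python3 - <<'E'
from h import *
np.set_printoptions(precision=4,suppress=True)
im=cv2.imread("pics/top0.png")
crop(im,80,145,330,300,3.2,"pics/c1.png")
k=.64
for n,u,v,z in [("jA",480,250,.05),("jB",287,302,.05),("jC",350,375,.05),("jD",395,378,.05),("knob",237,310,.059),("post",238,345,.087),("pivot",201,323,.032),("car",388,285,.02),("tray",572,367,.035),
 ("t1",522,293,.035),("t2",635,306,.035),("t3",624,439,.035),("t4",509,426,.035),("st1",388,252,.076),("st2",393,325,.076),("pad",462,430,.01),("er",379,427,.01),("mug",312,165,.09),("tin",130,463,.06),("pen",400,145,.1),("glue",592,178,.1)]:
    print(n,px("top",u*k,v*k,z))
# carrier
hsv=cv2.cvtColor(im,cv2.COLOR_BGR2HSV)
m=cv2.inRange(hsv,(4,110,60),(22,255,255)); 
mm=np.zeros_like(m); mm[140:225,200:300]=m[140:225,200:300]
cs=np.vstack(cv2.findContours(cv2.morphologyEx(mm,cv2.MORPH_CLOSE,np.ones((3,3))),0,2)[0])
r=cv2.minAreaRect(cs); print(r,[px("top",*p,.02) for p in cv2.boxPoints(r)])
E
```

```text
jA [ 0.6572 -0.1655  0.05  ]
jB [0.5659 0.1877 0.05  ]
jC [0.4327 0.0741 0.05  ]
jD [ 0.4263 -0.0068  0.05  ]
knob [0.5518 0.2761 0.059 ]
post [0.4883 0.2668 0.087 ]
pivot [0.5306 0.3488 0.032 ]
car [0.5982 0.0039 0.02  ]
tray [ 0.4417 -0.3305  0.035 ]
t1 [ 0.5786 -0.2433  0.035 ]
t2 [ 0.552  -0.4509  0.035 ]
t3 [ 0.311  -0.4198  0.035 ]
t4 [ 0.3368 -0.2123  0.035 ]
st1 [0.6512 0.003  0.076 ]
st2 [ 0.5205 -0.0043  0.076 ]
pad [ 0.3277 -0.1298  0.01  ]
er [0.3352 0.0237 0.01  ]
mug [0.8076 0.1369 0.09  ]
tin [0.2839 0.4616 0.06  ]
pen [ 0.8389 -0.0207  0.1   ]
glue [ 0.7751 -0.3594  0.1   ]
((247.50831604003906, 181.7502899169922), (61.499183654785156, 51.038326263427734), 1.9091522693634033) [array([0.5296, 0.0989, 0.02  ]), array([0.6797, 0.0932, 0.02  ]), array([ 0.6714, -0.0875,  0.02  ]), array([ 0.5215, -0.0798,  0.02  ])]
```

View pics/c1.png

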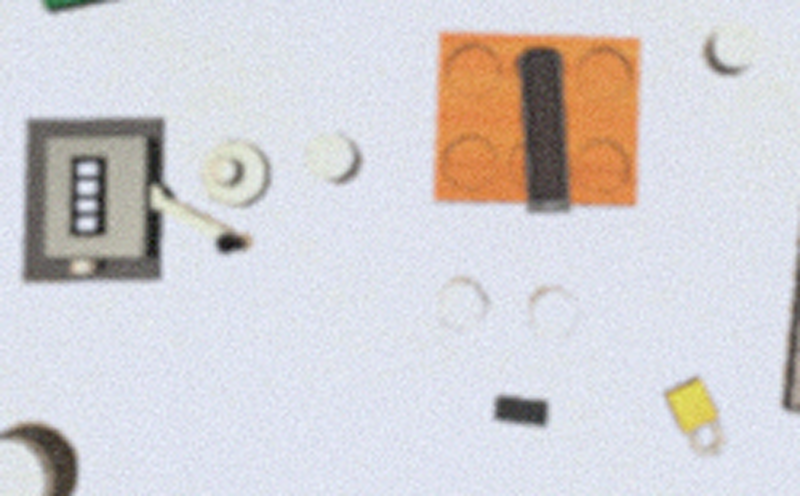

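```bash
cat >> h.py <<'E'
def box(x,y,yaw,lx,ly,z0,z1):
    c,s=np.cos(yaw),np.sin(yaw)
    return np.array([[x+c*a-s*b,y+s*a+c*b,z] for z in(z0,z1) for a,b in((-lx/2,-ly/2),(lx/2,-ly/2),(lx/2,ly/2),(-lx/2,ly/2))])
def circ(x,y,r,z): 
    t=np.linspace(0,2*np.pi,41); return np.c_[x+r*np.cos(t),y+r*np.sin(t),0*t+z]
def draw(im,n,P,x0,y0,s,col):
    q=(proj(n,P)-[x0,y0]+.5)*s-.5
    cv2.polylines(im,[np.round(q*8).astype(int).reshape(-1,1,2)],False,col,1,cv2.LINE_AA,3)
E
cat > fit.py <<'E'
from h import *
from scipy.optimize import minimize
np.set_printoptions(precision=4,suppress=True)
def hullmask(p,x0,y0,s=8,w=140,h=110):
    m=np.zeros((h*s,w*s),np.uint8); q=cv2.convexHull(((p-[x0,y0]+.5)*s).astype(np.float32))
    cv2.fillConvexPoly(m,np.round(q).astype(int),1); return m
H={}
for n,(x0,y0) in {"top":(190,130),"scene":(190,180)}.items():
    im=cv2.imread(f"pics/{n}0.png"); m=cv2.inRange(cv2.cvtColor(cv2.resize(im[y0:y0+110,x0:x0+140],None,fx=8,fy=8,interpolation=cv2.INTER_LINEAR),cv2.COLOR_BGR2HSV),(3,110,30),(24,255,255))
    m=cv2.morphologyEx(m,cv2.MORPH_OPEN,np.ones((15,15)))
    c=max(cv2.findContours(m,0,2)[0],key=cv2.contourArea); k=np.zeros_like(m); 
    cv2.fillConvexPoly(k,cv2.convexHull(c),1); H[n]=(k,x0,y0)
def cost(p,ns):
    return sum(np.sum(hullmask(proj(n,box(p[0],p[1],p[2],.155,.185,0,.02)),H[n][1],H[n][2])!=H[n][0]) for n in ns)/64
for ns in (("top",),("scene",),("top","scene")):
    r=minimize(cost,[.6,.006,-.04],args=(ns,),method="Nelder-Mead",options=dict(initial_simplex=[[.6,.006,-.04],[.61,.006,-.04],[.6,.016,-.04],[.6,.006,.04]])); print(ns,r.x,r.fun)
E
python3 fit.py
python3 - <<'E'
from h import *
np.set_printoptions(precision=4,suppress=True)
for n,u,v,z in [("jA",734,50,.05),("jB",331,156,.05),("jC",462,304,.05),("jD",553,312,.05),("foot",236,173,.02),("knob",224,170,.059),("post",229,241,.08),("pivot",155,190,.032)]:
    print(n,px("top",80+(u+.5)/3.2-.5,145+(v+.5)/3.2-.5,z))
k=.64
for n,u,v,z in [("A",294,312,.05),("B",513,365,.05),("C",454,283,.05),("D",491,299,.05),("knob",576,385,.046),("foot",573,402,.01),("post",591,344,.08)]:
    print("scene",n,px("scene",u*k,v*k,z))
E
```

```text
('top',) [ 0.6026  0.0048 -0.0187] 236.1875
('scene',) [ 0.6007  0.0058 -0.0449] 71.640625
('top', 'scene') [ 0.6016  0.0055 -0.0406] 311.75
jA [ 0.6563 -0.1708  0.05  ]
jB [0.5656 0.1893 0.05  ]
jC [0.4336 0.074  0.05  ]
jD [ 0.4257 -0.0059  0.05  ]
foot [0.5538 0.2808 0.02  ]
knob [0.5536 0.2818 0.059 ]
post [0.4908 0.2716 0.08  ]
pivot [0.5384 0.3505 0.032 ]
scene A [ 0.6667 -0.1656  0.05  ]
scene B [0.5715 0.1917 0.05  ]
scene C [ 0.4317 -0.0012  0.05  ]
scene D [0.437 0.077 0.05 ]
scene knob [0.5527 0.2838 0.046 ]
scene foot [0.5488 0.2831 0.01  ]
scene post [0.4935 0.2759 0.08  ]
```

>>> arm_command --series "0 0 0 -0.09 70;0 0 0 -0.09 70;0 0 0 -0.09 70;-31.6 -28.7 0 0 70;-31.6 -28.7 0 0 70;-31.6 -28.7 0 0 70;-31.6 -28.7 0 0 70;-31.6 -28.7 0 0 70;-31.6 -28.7 0 0 70;-31.6 -28.7 0 0 70;-31.6 -28.7 0 0 70;-31.6 -28.7 0 0 70;-31.6 -28.7 0 0 70;-31.6 -28.7 0 0 70;-31.6 -28.7 0 0 70;0 0 20 0 70;0 0 20 0 70;0 0 0 0 70" --squeeze 30

```text
time_s: 1.6
tool_pos: [0.5419, 0.2876, 0.1778]
tool_rot: [-179.8, -0.4, 179.8]
force: [-1.1, 0.9, -0.5]
grip_width: 0.0631
grasp_force: 0.0
```

>>> arm_command --series "0 0 20 0 70;0 0 20 0 70;0 0 20 0 70;0 0 15 0 70;0 0 0 0 70;0 0 0 0 70"

```text
time_s: 2.1
tool_pos: [0.543, 0.2903, 0.1075]
tool_rot: [-180.0, -0.1, -180.0]
force: [0.2, -0.0, 0.7]
grip_width: 0.0627
grasp_force: 0.0
```

```bash
python3 - <<'E'
from h import *
im=cams.read_camera("top");cv2.imwrite("pics/top1.png",im);crop(im,110,150,260,262,5,"pics/c2.png")
print(telemetry.get_obs())
E
```

```text
{'time_s': 2.15, 'qpos': array([-39.56559866,  18.77244145,  10.86090919,  96.45381199,
        -3.84457894,  65.08415256,  62.35473961]), 'joint_velocities': array([ 0.06501769, -0.74144578,  0.29805307, -0.88679793, -0.06431126,
       -0.23496556,  0.06233287]), 'effort': array([-5.51264465e-02, -4.50429618e+01,  2.12041922e+00, -2.78350282e+01,
        2.12547842e-03,  1.41351745e-01,  4.62348344e-04]), 'tool_pos': array([0.54392466, 0.2906244 , 0.10862967]), 'tool_rot': array([ 1.79965877e+02,  4.06458348e-02, -1.79994020e+02]), 'force': array([-0.02680975, -0.58269143, -0.12114827]), 'wrist_torque': array([ 0.06911822, -0.01836668, -0.03845106]), 'grasp_force': 0.0, 'grip_width': 0.06297865782678518}
```

View pics/c2.png

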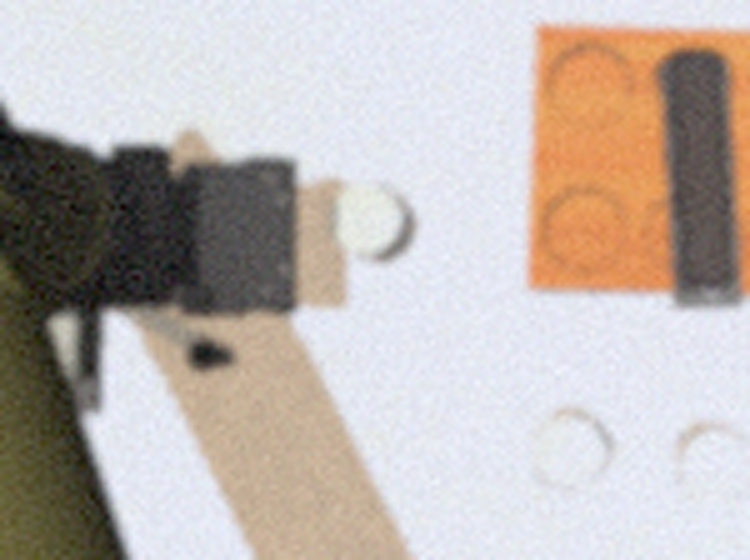

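>>> arm_command --series "-9.5 -8.5 0 0 70;0 0 0 0 70;0 0 20 0 70;0 0 20 0 70;0 0 20 0 70;0 0 15 0 70;0 0 5 0 70;0 0 0 0 70;0 0 0 0 255;0 0 0 0 255;0 0 0 0 255;0 0 0 0 255;0 0 0 0 255;0 0 0 0 255" --squeeze 35

```text
time_s: 3.32
tool_pos: [0.5535, 0.2816, 0.0281]
tool_rot: [180.0, 0.0, 180.0]
force: [0.0, 0.3, -0.2]
grip_width: 0.031
grasp_force: 0.0
```

>>> arm_command --series "0 0 0 0 255;0 0 0 0 255;0 0 0 0 255;0 0 0 0 255"

```text
time_s: 3.65
tool_pos: [0.5534, 0.2816, 0.0278]
tool_rot: [180.0, 0.0, 180.0]
force: [-0.3, 1.1, 1.9]
grip_width: 0.0239
grasp_force: 35.0
```

>>> arm_command --series "0 0 -10 0 255;0 0 -20 0 255;0 0 -25 0 255;0 0 -25 0 255;0 0 -25 0 255;0 0 -25 0 255;0 0 -20 0 255;0 -15 0 0 255;4 -28 0 0 255;6.5 -34 0 0 255;6.5 -34 0 0 255;6.5 -34 0 0 255;6.5 -34 0 0 255;6.5 -34 0 0 255;6.5 -34 0 0 255;6.5 -34 0 0 255;6.5 -34 0 0 255;6.5 -34 0 0 255;6.5 -34 0 0 255;6.5 -34 0 0 255"

```text
time_s: 5.32
tool_pos: [0.4747, -0.138, 0.1759]
tool_rot: [180.0, -0.2, 179.9]
force: [0.2, 0.1, -3.5]
grip_width: 0.024
grasp_force: 35.0
```

>>> arm_command --series "6.5 -34 0 0 255;6.5 -34 0 0 255;6.5 -34 0 0 255;4 -28 0 0 255;4 -15 0 0 255;0 0 0 0 255;0 0 0 0 255"

```text
time_s: 5.9
tool_pos: [0.4474, -0.2817, 0.176]
tool_rot: [179.9, -0.2, 179.7]
force: [0.3, 1.8, -4.0]
grip_width: 0.0238
grasp_force: 35.0
```

>>> arm_command --series "0 0 25 0 255;0 0 25 0 255;0 0 25 0 255;0 0 25 0 255;0 0 20 0 255;0 0 12 0 255;0 0 5 0 255;0 0 4 0 255;0 0 0 0 255;0 0 0 0 255;0 0 0 0 110;0 0 0 0 110;0 0 0 0 110;0 0 0 0 110;0 0 0 0 110;0 0 0 0 110"

```text
time_s: 7.23
tool_pos: [0.4501, -0.2806, 0.0368]
tool_rot: [-180.0, 0.0, 180.0]
force: [-0.1, 0.1, -0.4]
grip_width: 0.0479
grasp_force: 0.0
```

>>> arm_command --series "0 0 -15 0 110;0 0 -25 0 110;0 0 -25 0 110;0 0 -25 0 110;0 0 -25 0 110;-7.5 15 0 0 70;-15 31 0 0 70;-15 31 0 0 70;-15 31 0 0 70;-15 31 0 0 70;-15 31 0 0 70;-15 31 0 0 70;-15 31 0 0 70;-15 31 0 0 70;-8.5 17 0 0 70;0 0 0 -0.05 70;0 0 0 0 70;0 0 0 0 70"

```text
time_s: 8.73
tool_pos: [0.5859, -0.0012, 0.1514]
tool_rot: [-180.0, -0.0, -177.3]
force: [-0.6, -0.2, -0.1]
grip_width: 0.0631
grasp_force: 0.0
```

```bash
python3 - <<'E'
from h import *
s=cams.read_camera("scene");t=cams.read_camera("top");cv2.imwrite("pics/scene2.png",s);cv2.imwrite("pics/top2.png",t)
o=telemetry.get_obs();print(o["tool_pos"],o["tool_rot"])
a=cv2.resize(cv2.normalize(s[150:290,130:400],None,0,255,32),(800,415),interpolation=2)
cv2.imwrite("pics/s2.png",a)
E
```

```text
[ 0.58574757 -0.00203572  0.15159965] [-1.79982153e+02 -5.42221115e-03 -1.77347759e+02]
```

View pics/s2.png

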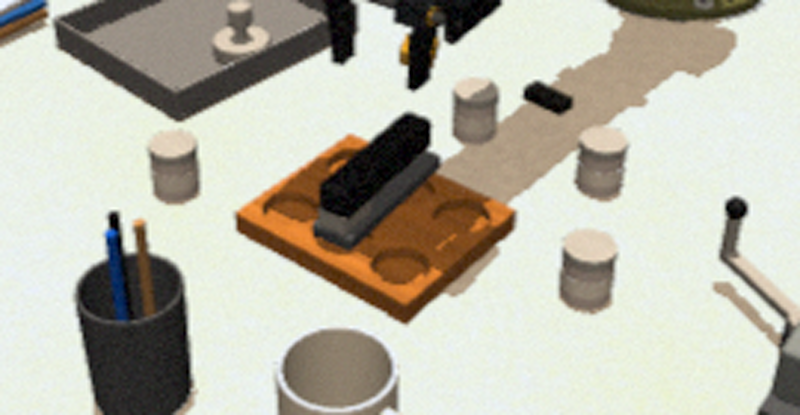

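>>> arm_command --series "0 0 25 0 70;0 0 25 0 70;0 0 25 0 70;0 0 20 0 70;0 0 13 0 70;0 0 2 0 70;0 0 0 0 70;0 0 0 0 255;0 0 0 0 255;0 0 0 0 255;0 0 0 0 255;0 0 0 0 255;0 0 0 0 255;0 0 0 0 255;0 0 0 0 255;0 0 0 0 255"

```text
time_s: 10.17
tool_pos: [0.5863, -0.0008, 0.042]
tool_rot: [-180.0, 0.0, -177.2]
force: [-1.7, -0.7, 3.2]
grip_width: 0.0296
grasp_force: 35.0
```

>>> arm_command --series "0 0 -10 0 255;0 0 -20 0 255;0 0 -25 0 255;0 0 -25 0 255;0 0 -25 0 255;0 0 -10 0 255;7 -15 0 0 255;14 -30.5 0 0 255;14 -30.5 0 0 255;14 -30.5 0 0 255;14 -30.5 0 0 255;14 -30.5 0 0 255;14 -30.5 0 0 255;14 -30.5 0 0 255;14 -30.5 0 0 255;14 -30.5 0 0 255;14 -30.5 0 0 255;14 -30.5 0 0 255;6.5 -15.5 0 0 255;0 0 0 0 255"

```text
time_s: 11.83
tool_pos: [0.4316, -0.3797, 0.1553]
tool_rot: [-179.9, -0.2, -177.7]
force: [-0.1, 0.6, -2.5]
grip_width: 0.0299
grasp_force: 35.0
```

>>> arm_command --series "0 0 0 0.085 255;0 0 0 0.085 255;0 0 20 0 255;0 0 20 0 255;0 0 0 0 255;0 0 0 0 255"

```text
time_s: 12.33
tool_pos: [0.4354, -0.3729, 0.1148]
tool_rot: [179.9, -0.2, 173.1]
force: [0.7, -0.3, -2.8]
grip_width: 0.0299
grasp_force: 35.0
```

>>> arm_command --series "0 0 20 0 255;0 0 25 0 255;0 0 20 0 255;0 0 12 0 255;0 0 6 0 255;0 0 4 0 255;0 0 0 0 255;0 0 0 0 255;0 0 0 0 105;0 0 0 0 105;0 0 0 0 105;0 0 0 0 105;0 0 0 0 105;0 0 0 0 105"

```text
time_s: 13.5
tool_pos: [0.437, -0.3745, 0.0298]
tool_rot: [-180.0, 0.0, 173.1]
force: [-0.4, 0.5, -1.0]
grip_width: 0.0503
grasp_force: 0.0
```

>>> arm_command --series "0 0 -15 0 105;0 0 -25 0 105;0 0 -25 0 105;0 0 -25 0 105;0 0 -25 0 60;0 0 -25 0 60;0 0 0 0 60;0 0 0 0 60"

```text
time_s: 14.17
tool_pos: [0.4376, -0.3751, 0.1711]
tool_rot: [-179.9, 0.2, 173.1]
force: [-0.2, -0.8, -0.8]
grip_width: 0.0649
grasp_force: 0.0
```

```bash
cat > look.py <<'E'
import sys
from h import *
i=sys.argv[1]
s=cams.read_camera("scene");t=cams.read_camera("top");cv2.imwrite(f"pics/scene{i}.png",s);cv2.imwrite(f"pics/top{i}.png",t)
a=cv2.resize(cv2.normalize(s[110:290,130:450],None,0,255,32),(550,309),interpolation=2)
b=cv2.resize(cv2.normalize(t[140:300,80:410],None,0,255,32),(594,288),interpolation=2)
o=np.zeros((600,600,3),np.uint8);o[:288,:594]=b;o[290:599,:550]=a
cv2.imwrite(f"pics/L{i}.png",o);o=telemetry.get_obs();print(o["tool_pos"],o["tool_rot"],o["grip_width"])
E
python3 look.py 3
```

```text
[ 0.43635842 -0.37391031  0.16865987] [ 1.79947913e+02 -5.96878136e-02  1.73087095e+02] 0.06592415490425946
```

View pics/L3.png

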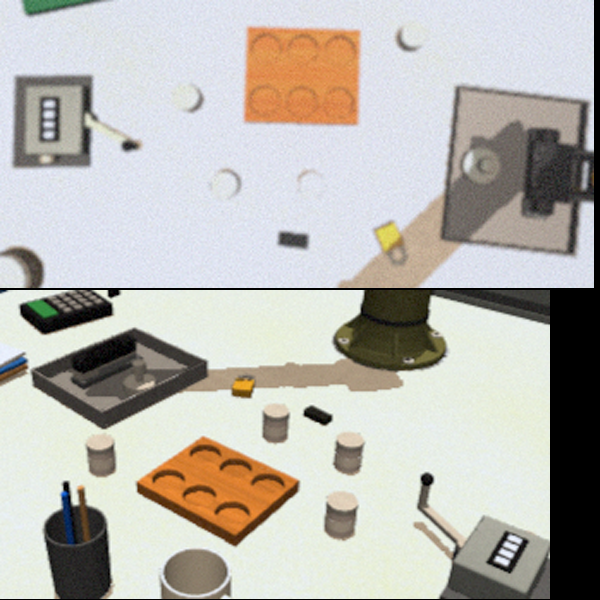

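```bash
cat > jars.py <<'E'
import sys
from h import *
from scipy.optimize import minimize
np.set_printoptions(precision=4,suppress=True)
i=sys.argv[1]
def hm(p,x0,y0,s,w,h):
    m=np.zeros((h*s,w*s),np.uint8)
    cv2.fillConvexPoly(m,np.round(cv2.convexHull(((p-[x0,y0]+.5)*s).astype(np.float32))).astype(int),1);return m
def fitsil(n,im,model,p0,maskf,pad=14,s=8,d=.008):
    q=proj(n,model(p0)); x0,y0=(q.min(0)-pad).astype(int); x1,y1=(q.max(0)+pad).astype(int)
    c=cv2.resize(im[y0:y1,x0:x1],None,fx=s,fy=s,interpolation=1); m=maskf(c)
    m=cv2.morphologyEx(cv2.medianBlur(m,11),cv2.MORPH_OPEN,np.ones((13,13)))
    cs=cv2.findContours(m,0,2)[0]; cc=np.array([(x1-x0)*s/2,(y1-y0)*s/2])
    k=max(cs,key=lambda a:cv2.contourArea(a)); M=np.zeros_like(m); cv2.fillConvexPoly(M,cv2.convexHull(k),1)
    f=lambda p:np.sum(hm(proj(n,model(p)),x0,y0,s,x1-x0,y1-y0)!=M)/s/s
    S=np.vstack([p0]+[np.array(p0)+np.eye(len(p0))[j]*d*(1 if j<2 else 4) for j in range(len(p0))])
    r=minimize(f,p0,method="Nelder-Mead",options=dict(initial_simplex=S)); return r.x,r.fun,M.sum()/s/s
jm=lambda p:np.vstack([circ(p[0],p[1],.021,z) for z in(0,.05)])
def dark(c):
    g=cv2.GaussianBlur(c,(0,0),6).astype(float); bg=np.median(g.reshape(-1,3)[g.sum(2).ravel()>np.percentile(g.sum(2),60)],0)
    return (((g-bg).sum(2)<-.16*bg.sum())*255).astype(np.uint8)
def orange(c): return cv2.inRange(cv2.cvtColor(c,cv2.COLOR_BGR2HSV),(3,110,30),(24,255,255))
if __name__=="__main__":
    T,S=cv2.imread(f"pics/top{i}.png"),cv2.imread(f"pics/scene{i}.png")
    bm=lambda p:box(p[0],p[1],p[2],.155,.185,0,.02)
    for n,im in(("top",T),("scene",S)): print("carrier",n,fitsil(n,im,bm,[.601,.0055,-.04],orange,10))
    for u,v in [(411,38),(188,97),(225,184),(311,183)]:
        p=px("top",80+(u+.5)/1.8-.5,140+(v+.5)/1.8-.5,.05)[:2]; print("jar",p,fitsil("scene",S,jm,p,dark,7))
E
python3 jars.py 3
```

```text
carrier top (array([ 0.6023,  0.0061, -0.0441]), np.float64(226.84375), np.float64(3131.953125))
carrier scene (array([ 0.6011,  0.0049, -0.0349]), np.float64(79.875), np.float64(3275.28125))
jar [ 0.6546 -0.1681] (array([ 0.6652, -0.1688]), np.float64(77.8125), np.float64(321.21875))
jar [0.5648 0.1861] (array([0.5733, 0.1933]), np.float64(114.703125), np.float64(383.390625))
jar [0.4278 0.1281] (array([0.4355, 0.133 ]), np.float64(78.75), np.float64(321.546875))
jar [ 0.4276 -0.0062] (array([ 0.4329, -0.0015]), np.float64(69.75), np.float64(281.671875))
```

```bash
sed -i 's/-.16\*bg/-TH*bg/; s/^i=sys.*/i=sys.argv[1];TH=.16/' jars.py; python3 - 3 <<'E'
import jars; from jars import *
T,S=cv2.imread("pics/top3.png"),cv2.imread("pics/scene3.png")
for p in [(.656,-.169),(.567,.189),(.430,.129),(.428,-.005)]:
    for th in(.05,.08,.11):
        jars.TH=th
        print(p,th,[fitsil(n,im,jm,p,dark,6) for n,im in(("scene",S),("top",T))])
    q=proj("scene",[[*p,.03]])[0].astype(int); print(S[q[1]-16:q[1]+16:2,q[0]].sum(1))
E
```

```text
(0.656, -0.169) 0.05 [(array([ 0.6646, -0.167 ]), np.float64(299.21875), np.float64(672.21875)), (array([ 0.6551, -0.1623]), np.float64(89.828125), np.float64(155.890625))]
(0.656, -0.169) 0.08 [(array([ 0.6647, -0.1687]), np.float64(45.03125), np.float64(417.953125)), (array([ 0.6544, -0.1623]), np.float64(99.71875), np.float64(129.859375))]
(0.656, -0.169) 0.11 [(array([ 0.666 , -0.1675]), np.float64(41.71875), np.float64(380.3125)), (array([ 0.6515, -0.1605]), np.float64(109.609375), np.float64(110.765625))]
[141 156 463 477 451 469 462 467 243 223 255 264 280 278 250 253]
(0.567, 0.189) 0.05 [(array([0.5715, 0.1936]), np.float64(85.375), np.float64(552.640625)), (array([0.5628, 0.1816]), np.float64(80.015625), np.float64(146.90625))]
(0.567, 0.189) 0.08 [(array([0.5703, 0.192 ]), np.float64(53.078125), np.float64(518.203125)), (array([0.5595, 0.1777]), np.float64(108.34375), np.float64(103.25))]
(0.567, 0.189) 0.11 [(array([0.573 , 0.1937]), np.float64(69.40625), np.float64(450.53125)), (array([0.5561, 0.1635]), np.float64(116.515625), np.float64(81.203125))]
[522 521 529 464 466
[... 496 characters left out ...]
64(113.515625), np.float64(86.6875))]
[522 523 520 468 465 465 458 317 220 254 250 311 295 288 263 353]
(0.428, -0.005) 0.05 [(array([ 0.4302, -0.0027]), np.float64(66.109375), np.float64(390.125)), (array([0.4447, 0.0009]), np.float64(128.015625), np.float64(49.28125))]
(0.428, -0.005) 0.08 [(array([ 0.4294, -0.0028]), np.float64(40.640625), np.float64(363.15625)), (array([0.488, 0.055]), np.float64(18.71875), np.float64(18.71875))]Traceback (most recent call last):
  File "<stdin>", line 6, in <module>
  File "jars.py", line 14, in fitsil
    k=max(cs,key=lambda a:cv2.contourArea(a)); M=np.zeros_like(m); cv2.fillConvexPoly(M,cv2.convexHull(k),1)
ValueError: max() iterable argument is empty
```

>>> arm_command --series "0 0 0 -0.12 0;-14 13 0 0 0;-28 25.5 0 0 0;-28 25.5 0 0 0;-28 25.5 0 0 0;-28 25.5 0 0 0;-28 25.5 0 0 0;-28 25.5 0 0 0;-28 25.5 0 0 0;-15.5 13.5 0 0 0;0 0 25 0 0;0 0 25 0 0;0 0 25 0 0;0 0 0 0 0;0 0 0 0 0"

```text
time_s: 15.52
tool_pos: [0.6604, -0.1692, 0.0918]
tool_rot: [180.0, -0.3, 179.9]
force: [-0.1, -0.5, -0.7]
grip_width: 0.0871
grasp_force: 0.0
```

>>> arm_command --series "-1.5 0 20 0 0;0 0 25 0 0;0 0 20 0 0;0 0 12.5 0 0;0 0 0 0 0;0 0 0 0 255;0 0 0 0 255;0 0 0 0 255;0 0 0 0 255;0 0 0 0 255;0 0 0 0 255;0 0 0 0 255;0 0 0 0 255;0 0 0 0 255" --squeeze 6

```text
time_s: 16.68
tool_pos: [0.664, -0.1699, 0.0173]
tool_rot: [-180.0, 0.0, 179.9]
force: [-0.5, -0.1, 1.1]
grip_width: 0.0417
grasp_force: 6.0
```

>>> arm_command --series "0 0 0 0 0;0 0 0 0 0;0 0 0 0 0;0 0 0 0 0;0 0 0 0 0;0 0 0 0 0;0 0 0 0.121 0;0 0 0 0.121 0;0 0 0 0.121 0;0 0 0 0.121 0;0 0 0 0.121 0;0 0 0 0.121 0;0 0 0 0.121 0;0 0 0 0.121 0;0 0 0 0.121 0;0 0 0 0.121 0;0 0 0 0.121 0;0 0 0 0.121 0;0 0 0 0.121 0;0 0 0 0 0"

```text
time_s: 18.35
tool_pos: [0.664, -0.1693, 0.0169]
tool_rot: [-180.0, 0.0, 89.7]
force: [-0.1, -0.2, -0.4]
grip_width: 0.087
grasp_force: 0.0
```

>>> arm_command --series "0 0 0 0 255;0 0 0 0 255;0 0 0 0 255;0 0 0 0 255;0 0 0 0 255;0 0 0 0 255;0 0 0 0 255;0 0 0 0 255;0 0 0 0 255;0 0 0 0 255" --squeeze 20

```text
time_s: 19.18
tool_pos: [0.6638, -0.1697, 0.0171]
tool_rot: [-180.0, -0.0, 89.8]
force: [-0.2, 0.8, 0.3]
grip_width: 0.0414
grasp_force: 20.0
```

>>> arm_command --series "0 0 -15 0 255;0 0 -25 0 255;0 0 -25 0 255;0 0 -5 0 255;14 -3 0 0 255;25 -5 0 0 255;25 -5 0 0 255;25 -5 0 0 255;24.5 -4 0 0 255;0 0 0 0 255;0 0 10 0 255;0 0 10 0 255;0 0 0 0 255;0 0 0 0 255;0 0 0 0 255"

```text
time_s: 20.43
tool_pos: [0.642, -0.0577, 0.0668]
tool_rot: [-180.0, 0.0, 89.7]
force: [0.4, 0.3, -0.0]
grip_width: 0.0415
grasp_force: 20.0
```

>>> arm_command --series "1.2 0 10 0 255;0 0 10 0 255;0 0 8 0 255;0 0 4 0 255;0 0 4 0 255;0 0 4 0 255;0 0 2 0 255;0 0 0 0 255;0 0 0 0 255"

```text
time_s: 21.18
tool_pos: [0.6422, -0.055, 0.0251]
tool_rot: [-180.0, 0.0, 89.8]
force: [-0.4, -0.3, -0.3]
grip_width: 0.0414
grasp_force: 20.0
```

>>> arm_command --series "0 0 0 0 0;0 0 0 0 0;0 0 0 0 0;0 0 0 0 0;0 0 0 0 0;0 0 -15 0 0;0 0 -25 0 0;0 0 -25 0 0;0 0 -25 0 0;14 -4 0 0 0;29 -8.5 0 0 0;29 -8.5 0 0 0;29 -8.5 0 0 0;29 -8.5 0 0 0;29 -8.5 0 0 0;29 -8.5 0 0 0;29 -8.5 0 0 0;28 -9.5 0 0 0;0 0 0 0 0;0 0 0 0 0"

```text
time_s: 22.85
tool_pos: [0.5695, 0.1931, 0.1159]
tool_rot: [180.0, -0.1, 90.1]
force: [0.2, -0.8, 0.3]
grip_width: 0.0874
grasp_force: 0.0
```

```bash
python3 look.py 4; python3 - 4 <<'E'
from jars import *; import jars
jars.TH=.08; S=cv2.imread("pics/scene4.png")
for p in [(.567,.189),(.430,.129),(.428,-.005)]: print(fitsil("scene",S,jm,p,dark,6))
E
```

```text
[0.57049114 0.18929565 0.11593182] [1.79937694e+02 1.25564023e-02 8.97770664e+01] 0.08707529749524538
(array([0.5765, 0.2059]), np.float64(497.09375), np.float64(974.140625))
(array([0.4541, 0.1216]), np.float64(548.96875), np.float64(923.09375))
(array([0.426 , 0.0005]), np.float64(139.984375), np.float64(463.671875))
```

View pics/L4.png

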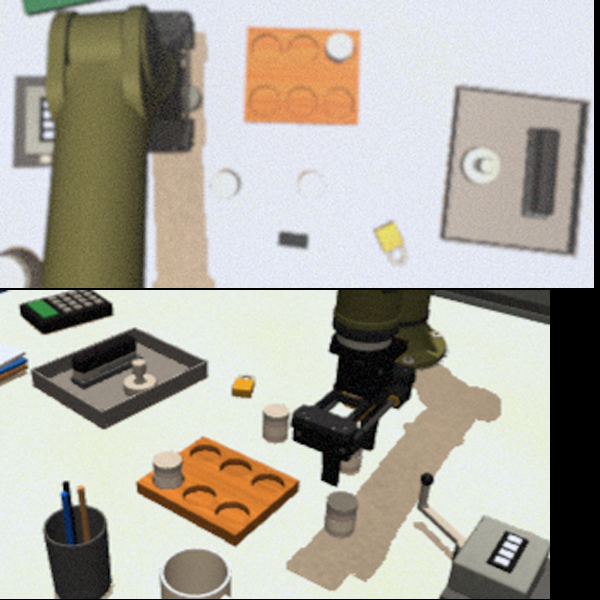

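>>> arm_command --series "0 0 20 0 0;0 0 25 0 0;0 0 25 0 0;0 0 20 0 0;0 0 9 0 0;0 0 0 0 0;0 0 0 0 255;0 0 0 0 255;0 0 0 0 255;0 0 0 0 255;0 0 0 0 255;0 0 0 0 255;0 0 0 0 255;0 0 0 0 255;0 0 0 0 255" --squeeze 6

```text
time_s: 24.2
tool_pos: [0.5699, 0.1905, 0.0161]
tool_rot: [-180.0, -0.0, 89.8]
force: [-0.2, 0.6, 2.0]
grip_width: 0.042
grasp_force: 6.0
```

>>> arm_command --series "0 0 0 0 0;0 0 0 0 0;0 0 0 0 0;0 0 0 0 0;0 0 0 0 0;0 0 0 0 0;0 0 0 -0.121 0;0 0 0 -0.121 0;0 0 0 -0.121 0;0 0 0 -0.121 0;0 0 0 -0.121 0;0 0 0 -0.121 0;0 0 0 -0.121 0;0 0 0 -0.121 0;0 0 0 -0.121 0;0 0 0 -0.121 0;0 0 0 -0.121 0;0 0 0 -0.121 0;0 0 0 -0.121 0;0 0 0 0 0"

```text
time_s: 25.87
tool_pos: [0.5701, 0.1902, 0.0162]
tool_rot: [180.0, 0.0, -179.9]
force: [-0.7, 1.1, 0.7]
grip_width: 0.0873
grasp_force: 0.0
```

>>> arm_command --series "0 0 0 0 255;0 0 0 0 255;0 0 0 0 255;0 0 0 0 255;0 0 0 0 255;0 0 0 0 255;0 0 0 0 255;0 0 0 0 255;0 0 0 0 255;0 0 0 0 255" --squeeze 20

```text
time_s: 26.7
tool_pos: [0.57, 0.1904, 0.0161]
tool_rot: [180.0, 0.0, 180.0]
force: [0.1, -0.3, -0.3]
grip_width: 0.0416
grasp_force: 20.0
```

>>> arm_command --series "0 0 -15 0 255;0 0 -25 0 255;0 0 -25 0 255;0 0 -5 0 255;-8 -13 0 0 255;-15 -25 0 0 255;-15 -25 0 0 255;-15 -25 0 0 255;-15 -25 0 0 255;-8.5 -13.6 0 0 255;0 0 10 0 255;0 0 10 0 255;0 0 0 0 255;0 0 0 0 255;0 0 0 0 255"

```text
time_s: 27.95
tool_pos: [0.6457, 0.0656, 0.0656]
tool_rot: [180.0, -0.1, -179.9]
force: [0.0, -0.5, -1.3]
grip_width: 0.0414
grasp_force: 20.0
```

>>> arm_command --series "-0.6 -1 10 0 255;0 0 10 0 255;0 0 8 0 255;0 0 4 0 255;0 0 4 0 255;0 0 3.5 0 255;0 0 2 0 255;0 0 0 0 255;0 0 0 0 255"

```text
time_s: 28.7
tool_pos: [0.6472, 0.0626, 0.0248]
tool_rot: [180.0, 0.0, 179.9]
force: [0.1, 0.4, -0.5]
grip_width: 0.0414
grasp_force: 20.0
```

>>> arm_command --series "0 0 0 0 0;0 0 0 0 0;0 0 0 0 0;0 0 0 0 0;0 0 0 0 0;0 0 -15 0 0;0 0 -25 0 0;0 0 -25 0 0;0 0 -25 0 0;14 5 0 0 0;28 8.5 0 0 0;28 8.5 0 0 0;28 8.5 0 0 0;28 8.5 0 0 0;28 8.5 0 0 0;28 8.5 0 0 0;28 8.5 0 0 0;5.5 3 0 0 0;0 0 0 0 0;0 0 0 0 0"

```text
time_s: 30.37
tool_pos: [0.4327, 0.1305, 0.1157]
tool_rot: [179.9, 0.1, 180.0]
force: [-0.1, 1.0, 0.8]
grip_width: 0.0869
grasp_force: 0.0
```

```bash
python3 look.py 5
```

```text
[0.43317578 0.12979883 0.11527912] [1.79992673e+02 1.04272064e-01 1.79866665e+02] 0.0869308084183246
```

View pics/L5.png

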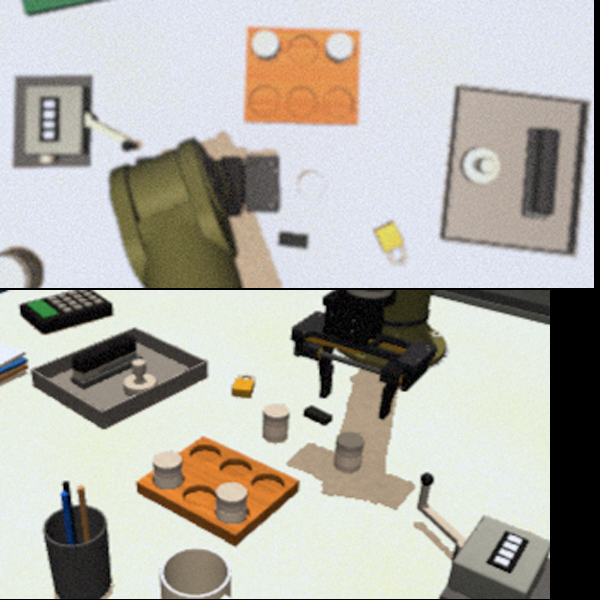

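>>> arm_command --series "1.5 0 20 0 0;0 0 25 0 0;0 0 25 0 0;0 0 20 0 0;0 0 9 0 0;0 0 0 0 0;0 0 0 0 255;0 0 0 0 255;0 0 0 0 255;0 0 0 0 255;0 0 0 0 255;0 0 0 0 255;0 0 0 0 255;0 0 0 0 255;0 0 0 0 255" --squeeze 6

```text
time_s: 31.72
tool_pos: [0.4301, 0.1303, 0.0157]
tool_rot: [180.0, 0.0, 180.0]
force: [-0.6, 0.7, 2.4]
grip_width: 0.0416
grasp_force: 6.0
```

>>> arm_command --series "0 0 0 0 0;0 0 0 0 0;0 0 0 0 0;0 0 0 0 0;0 0 0 0 0;0 0 0 0 0;0 0 0 0.121 0;0 0 0 0.121 0;0 0 0 0.121 0;0 0 0 0.121 0;0 0 0 0.121 0;0 0 0 0.121 0;0 0 0 0.121 0;0 0 0 0.121 0;0 0 0 0.121 0;0 0 0 0.121 0;0 0 0 0.121 0;0 0 0 0.121 0;0 0 0 0.121 0;0 0 0 0 0"

```text
time_s: 33.38
tool_pos: [0.4301, 0.1304, 0.0156]
tool_rot: [180.0, 0.0, 89.7]
force: [-0.6, 0.7, 0.3]
grip_width: 0.087
grasp_force: 0.0
```

>>> arm_command --series "0 0 0 0 255;0 0 0 0 255;0 0 0 0 255;0 0 0 0 255;0 0 0 0 255;0 0 0 0 255;0 0 0 0 255;0 0 0 0 255;0 0 0 0 255;0 0 0 0 255" --squeeze 20

```text
time_s: 34.22
tool_pos: [0.4299, 0.1304, 0.0155]
tool_rot: [-180.0, -0.0, 89.8]
force: [-1.2, -0.3, -0.3]
grip_width: 0.0414
grasp_force: 20.0
```

>>> arm_command --series "0 0 -15 0 255;0 0 -25 0 255;0 0 -25 0 255;0 0 -5 0 255;-6 13 0 0 255;-12 25 0 0 255;-12 25 0 0 255;-12 25 0 0 255;-12 25 0 0 255;-9.2 18.7 0 0 255;0 0 10 0 255;0 0 10 0 255;0 0 0 0 255;0 0 0 0 255;0 0 0 0 255"

```text
time_s: 35.47
tool_pos: [0.5605, 0.0676, 0.0652]
tool_rot: [-179.9, -0.0, 89.9]
force: [0.1, 0.8, -1.0]
grip_width: 0.0414
grasp_force: 20.0
```

>>> arm_command --series "0 0.5 10 0 255;0 0 10 0 255;0 0 8 0 255;0 0 4 0 255;0 0 4 0 255;0 0 3.5 0 255;0 0 2 0 255;0 0 0 0 255;0 0 0 0 255"

```text
time_s: 36.22
tool_pos: [0.5623, 0.0667, 0.0242]
tool_rot: [180.0, -0.0, 89.8]
force: [0.5, 0.1, -0.3]
grip_width: 0.0418
grasp_force: 20.0
```

>>> arm_command --series "0 0 0 0 65;0 0 0 0 65;0 0 0 0 65;0 0 0 0 65;0 0 0 0 65;0 0 -15 0 65;0 0 -25 0 65;0 0 -25 0 65;0 0 -25 0 65;-8 -14 0 0 0;-14 -27 0 0 0;-14 -27 0 0 0;-14 -27 0 0 0;-14 -27 0 0 0;-6 -11 0 0 0;0 0 0 0 0;0 0 0 0 0"

```text
time_s: 37.63
tool_pos: [0.4291, -0.0025, 0.1145]
tool_rot: [179.9, -0.2, 89.8]
force: [-0.2, 0.0, 0.2]
grip_width: 0.087
grasp_force: 0.0
```

```bash
python3 look.py 6
```

```text
[ 0.42997135 -0.00237608  0.11451994] [ 1.79908673e+02 -1.46287082e-02  8.98411957e+01] 0.08706034034417197
```

View pics/L6.png

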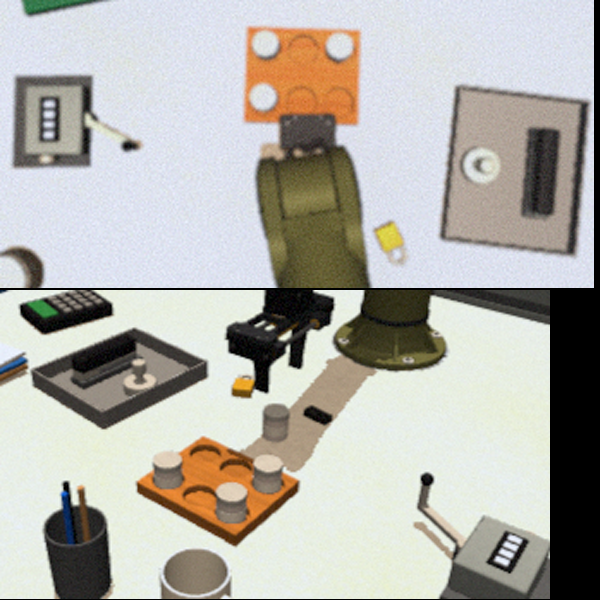

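>>> arm_command --series "0 0 20 0 0;0 0 25 0 0;0 0 25 0 0;0 0 20 0 0;0 0 8 0 0;0 0 0 0 0;0 0 0 0 255;0 0 0 0 255;0 0 0 0 255;0 0 0 0 255;0 0 0 0 255;0 0 0 0 255;0 0 0 0 255;0 0 0 0 255;0 0 0 0 255" --squeeze 6

```text
time_s: 38.98
tool_pos: [0.4287, -0.0027, 0.0161]
tool_rot: [-180.0, -0.0, 89.8]
force: [-1.0, 0.7, 1.7]
grip_width: 0.0419
grasp_force: 6.0
```

>>> arm_command --series "0 0 0 0 0;0 0 0 0 0;0 0 0 0 0;0 0 0 0 0;0 0 0 0 0;0 0 0 0 0;0 0 0 -0.121 0;0 0 0 -0.121 0;0 0 0 -0.121 0;0 0 0 -0.121 0;0 0 0 -0.121 0;0 0 0 -0.121 0;0 0 0 -0.121 0;0 0 0 -0.121 0;0 0 0 -0.121 0;0 0 0 -0.121 0;0 0 0 -0.121 0;0 0 0 -0.121 0;0 0 0 -0.121 0;0 0 0 0 0"

```text
time_s: 40.65
tool_pos: [0.4289, -0.0029, 0.016]
tool_rot: [-180.0, 0.0, -179.9]
force: [-0.6, 0.4, -0.0]
grip_width: 0.0872
grasp_force: 0.0
```

>>> arm_command --series "0 0 0 0 255;0 0 0 0 255;0 0 0 0 255;0 0 0 0 255;0 0 0 0 255;0 0 0 0 255;0 0 0 0 255;0 0 0 0 255;0 0 0 0 255;0 0 0 0 255" --squeeze 20

```text
time_s: 41.48
tool_pos: [0.4288, -0.0029, 0.0161]
tool_rot: [-180.0, 0.0, 179.9]
force: [-0.5, -0.2, -0.3]
grip_width: 0.0419
grasp_force: 20.0
```

>>> arm_command --series "0 0 -15 0 255;0 0 -25 0 255;0 0 -25 0 255;0 0 -5 0 255;-13 -5 0 0 255;-25 -10 0 0 255;-25 -10 0 0 255;-25 -10 0 0 255;-25 -10 0 0 255;-15 -5 0 0 255;0 0 10 0 255;0 0 10 0 255;0 0 0 0 255;0 0 0 0 255;0 0 0 0 255"

```text
time_s: 42.73
tool_pos: [0.5557, -0.0523, 0.0657]
tool_rot: [179.9, -0.1, 180.0]
force: [0.2, 0.9, -0.7]
grip_width: 0.0415
grasp_force: 20.0
```

>>> arm_command --series "-0.5 0 10 0 255;0 0 10 0 255;0 0 8 0 255;0 0 4 0 255;0 0 4 0 255;0 0 3.5 0 255;0 0 2 0 255;0 0 0 0 255;0 0 0 0 255"

```text
time_s: 43.48
tool_pos: [0.5575, -0.0531, 0.0247]
tool_rot: [-180.0, 0.0, 179.9]
force: [0.4, -0.4, -0.7]
grip_width: 0.0417
grasp_force: 20.0
```

>>> arm_command --series "0 0 0 0 0;0 0 0 0 0;0 0 0 0 0;0 0 0 0 0;0 0 0 0 0;0 0 -15 0 0;0 0 -25 0 0;0 0 -25 0 0;0 0 -25 0 0;0 0 -25 0 0;0 0 -25 0 0;15 30 0 0 0;20 35 0 0 255;20 35 0 0 255;20 35 0 0 255;20 35 0 0 255;7 35 0 0 255;0 35 0 0 255;0 35 0 0 255;0 35 0 0 255"

```text
time_s: 45.15
tool_pos: [0.4551, 0.259, 0.1649]
tool_rot: [179.9, 0.0, 180.0]
force: [0.4, -0.1, 0.7]
grip_width: 0.0414
grasp_force: 0.0
```

>>> arm_command --series "0 8 0 0 255;0 0 0 0 255;0 0 0 0 255;0 0 0 0 255"

```text
time_s: 45.48
tool_pos: [0.456, 0.263, 0.1645]
tool_rot: [-180.0, -0.0, 179.8]
force: [-0.2, -0.1, 0.5]
grip_width: 0.0147
grasp_force: 0.0
```

```bash
python3 look.py 7
```

```text
[0.45607829 0.2631062  0.16469732] [ 1.79995293e+02 -1.30951385e-03  1.79777851e+02] 0.006821808138372748
```

View pics/L7.png

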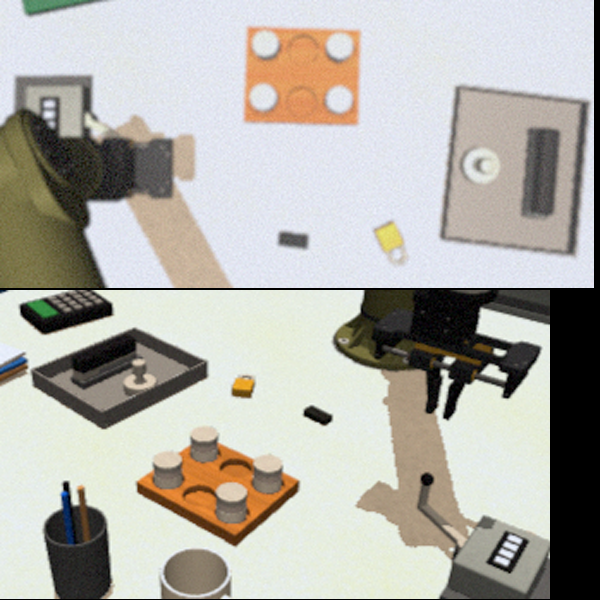

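>>> arm_command --series "0 3 20 0 255;0 0 25 0 255;0 0 25 0 255;0 0 20 0 255;0 0 15 0 255;0 0 5 0 255;0 0 0 0 255;0 0 0 0 255"

```text
time_s: 46.25
tool_pos: [0.4562, 0.2677, 0.0553]
tool_rot: [180.0, 0.0, 179.9]
force: [-0.9, 0.2, 0.2]
grip_width: 0.0003
grasp_force: 0.0
```

>>> arm_command --series "-5 0 0 0 255;-8 0 0 0 255;-8 0 0 0 255;-8 0 0 0 255;-8 0 0 0 255;-8 0 0 0 255;-8 0 0 0 255;0 0 0 0 255"

```text
time_s: 46.92
tool_pos: [0.5099, 0.2648, 0.0539]
tool_rot: [-179.8, -0.1, 179.8]
force: [-3.2, -5.0, -0.2]
grip_width: 0.001
grasp_force: 2.5
```

```bash
python3 - <<'E'
from h import *
s=cams.read_camera("scene");t=cams.read_camera("top")
o=np.zeros((600,700,3),np.uint8)
o[:300]=cv2.resize(t[165:235,85:245],(700,300),interpolation=2)
o[300:,:700]=cv2.resize(s[180:290,310:460],(409*700//409,300),interpolation=2)
cv2.imwrite("pics/L8.png",cv2.convertScaleAbs(o,alpha=1.6)); print(telemetry.get_obs()["force"])
E
```

```text
[-3.84308476 -5.99352555  0.6616418 ]
```

View pics/L8.png

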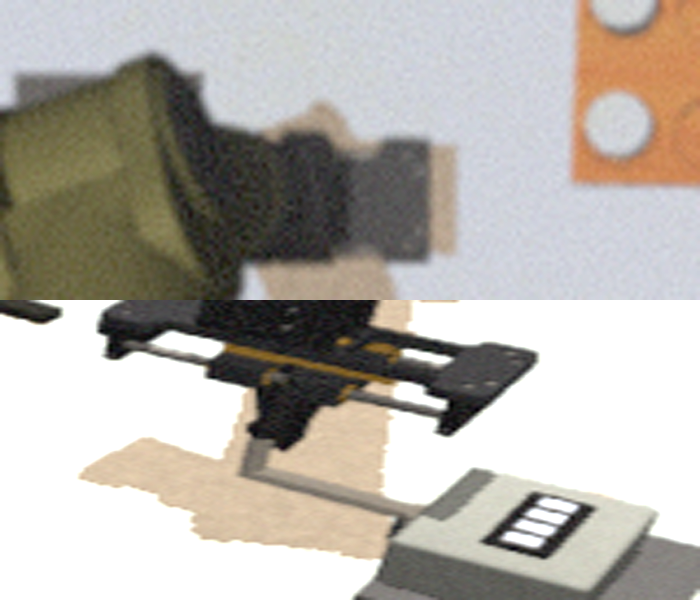

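```bash
python3 - <<'E'
from h import *
f=lambda x,y:(310+x*150/700,180+(y-300)*110/300)
for n,x,y,z in[("post base",255,468,.036),("post base",255,468,.032),("visible post",259,448,.045),("arm at box",410,508,.036)]: print(n,px("scene",*f(x,y),z))
o=telemetry.get_obs(); print("tcp",o["tool_pos"], f(0,300)); q=proj("scene",[o["tool_pos"],o["tool_pos"]+[.0095,-.0,0]])
print([( (a-310)*700/150,300+(b-180)*300/110) for a,b in q])
im=cv2.imread("pics/scene0.png")
# initial ball pixel ~ (591,344)*.64
for z in(.078,.08): print(px("scene",591*.64,344*.64,z))
E
```

```text
post base [0.53093506 0.2659159  0.036     ]
post base [0.52622907 0.26440592 0.032     ]
visible post [0.51594714 0.25991976 0.045     ]
arm at box [0.53313666 0.34586897 0.036     ]
tcp [0.50878211 0.26502652 0.05371863] (310.0, 180.0)
[(np.float64(277.09183796428806), np.float64(438.06485789648906)), (np.float64(269.1744024542349), np.float64(443.7519496809056))]
[0.49085559 0.27513668 0.078     ]
[0.49350697 0.27591379 0.08      ]
```

>>> arm_command --series "-5 -2 0 0 255;-6 -0.5 0 0 255;-6 0 0 0 255;-6 1 0 0 255;-6 1.5 0 0 255;-5 2 0 0 255;0 0 0 0 255"

```text
time_s: 47.6
tool_pos: [0.5436, 0.2689, 0.0541]
tool_rot: [-179.9, -0.0, 179.9]
force: [-4.1, -4.6, -0.3]
grip_width: 0.0001
grasp_force: 2.2
```

>>> arm_command --series "-4 1.5 0 0 255;-4 1.5 0 0 255;-3 1 0 0 255;0 0 0 0 255;0 0 0 0 255"

```text
time_s: 48.02
tool_pos: [0.5534, 0.273, 0.0541]
tool_rot: [-179.9, -0.1, 179.9]
force: [-4.2, -3.7, 0.2]
grip_width: 0.0006
grasp_force: 2.2
```

>>> arm_command --series "-3 0.5 0 0 255;-3 0 0 0 255;0 0 0 0 255;0 0 0 0 255"

```text
time_s: 48.35
tool_pos: [0.5565, 0.2741, 0.054]
tool_rot: [-179.9, -0.4, 180.0]
force: [-10.3, -4.1, 5.1]
grip_width: 0.0003
grasp_force: 5.5
```

>>> arm_command --series "-2 0 0 0 255;0 0 0 0 255;0 0 0 0 255"

```text
time_s: 48.6
tool_pos: [0.5567, 0.2742, 0.0538]
tool_rot: [-179.9, -0.6, -180.0]
force: [-14.3, -5.2, 8.1]
grip_width: 0.0007
grasp_force: 7.6
```

```bash
python3 - <<'E'
from h import *
s=cams.read_camera("scene");print(telemetry.get_obs()["force"])
cv2.imwrite("pics/L9.png",cv2.convertScaleAbs(cv2.resize(s[180:290,310:460],(750,550),interpolation=2),alpha=1.6))
E
```

```text
[-14.69065421  -4.00442626   6.65209645]
```

View pics/L9.png

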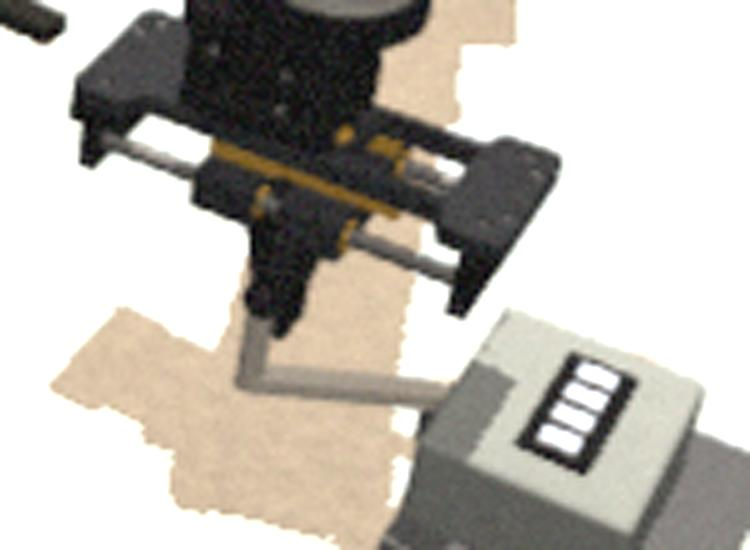

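>>> arm_command --series "10 -3 0 0 255;12 -3 0 0 255;12 -2 0 0 255;12 0 0 0 255;12 1 0 0 255;12 2 0 0 255;15 0 0 0 255;20 0 0 0 255;15 0 0 0 255;0 0 -20 0 255;0 0 -25 0 255;0 0 -25 0 255;0 0 -25 0 255;0 0 -25 0 255;0 0 0 0 255;0 0 0 0 255;0 0 0 0 255"

```text
time_s: 50.07
tool_pos: [0.4419, 0.2703, 0.1747]
tool_rot: [179.9, 0.1, 180.0]
force: [0.5, 0.2, -0.2]
grip_width: 0.0006
grasp_force: 0.0
```

```bash
python3 look.py 9; python3 -c "
from h import *
print(px('scene',310+245/5,180+380/5,.034))"
```

```text
[0.44120164 0.26958611 0.17365317] [-1.79968441e+02 -3.10236142e-02  1.79959264e+02] 6.916365105917425e-05
[0.58172854 0.27567417 0.034     ]
```

View pics/L9.png

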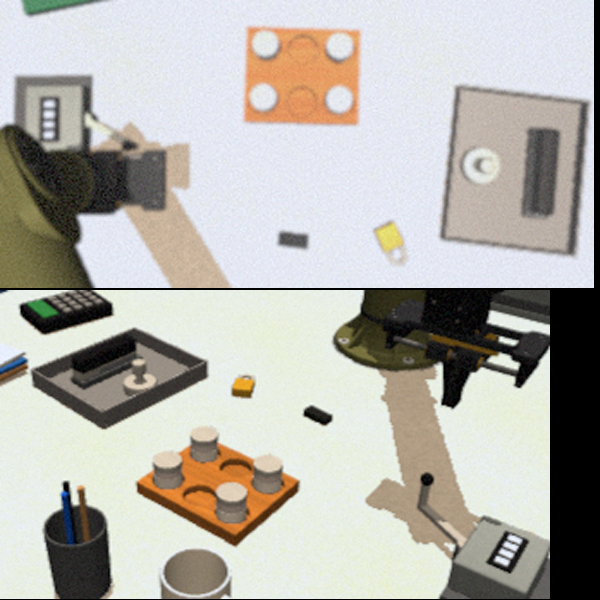

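```bash
python3 -c "
from cell import env
print(env.sign_off())"
```

```text
the job is handed in; nothing more can be done
None
```

I handed the job in at about 50 s of the 192 s allowed; the hand-in returned no verdict. The last images show the stapler and paperweight lying released in the tray, all four jars present upright in the carrier's corner wells, and the counter's lever back at rest after I pushed it to its stop.

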